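Tighten a pressure vessel's cap with a click wrench

ROBOT

A 7-joint arm with a two-finger parallel gripper is mounted at the origin on the work surface; the furniture and walls round the work are solid. World frame = base frame: x ahead of the robot, y to its left, z up, the work surface at z = 0. Lengths are in m, angles in rad, forces in N, time in s.
With the tool pointing down it reaches from about 0.4 to 0.85 m from the base axis. Payload 4.5 kg.
Tool frame: the origin (TCP) lies on the centre line of the jaws, within the pads' length; the fingertips stand r.tips_ahead ahead of it and the grasp point (between the pads) is the TCP (r.tips_ahead is the distance from the TCP to the fingertips, in m); z points along the fingers, y is the direction in which the jaws open and shut (so a half turn about z gives the same grasp; the last joint's range is limited). The gripper opens to 88 mm and grips with 3 to 60 N. Pads are 18 mm wide; open, the fingers measure 123 mm over their backs; the gripper's body (75 mm by 187 mm) begins 45 mm behind the grasp point.
Start: joints at [-1.07, 0.689, -0.195, 1.565, 0.157, 0.902, -0.215], TCP at [0.281, 0.558, 0.258] pointing down, gripper open.
Joint ranges: [-3.01, 3.01], [-0.46, 2.08], [-1.47, 1.51], [0.13, 2.56], [-1, 4.14], [0.04, 2.09], [-2.66, 2.66]. Speed limits (rad/s): [2.57, 2.57, 3.14, 3.14, 3.14, 3.14, 3.14].

INTERFACE

Orientations are given as a unit quaternion [x, y, z, w].
In Python, from plant import r gives the robot as it stands.
- The arm moves only by the shell command python3 -m inch 'ROWS' [FORCE]. ROWS is JSON, a list of rows, each a list of 5 numbers: the shift along the world's x, y, z in units of 25 mm (1.0 is 25 mm), then the turn about the world's z in units of 6 degrees (1.0 is 6 degrees), then the finger opening in mm, from 0 to 88.1. A call has 1 to 5 rows; each row shifts and turns the commanded pose from where the row before left it; what a row does not reach is not made up. A row lasts 1/10 s, in which the tool goes at most 50 mm and 8.59 degrees, less where a joint would pass 70% of its speed; a pose out of reach is approached as far as the arm can. A call is refused whole if a number of a shift passes 1 or a number of a turn 1, either way. A call with a gripper value outside its range is refused whole. The fingers move at their own pace and stop on an object; FORCE is the grip in N (left out, the last holds). Time passes only in rows, so rows that do not move let the fingers close. It gives the time, the measured TCP pose, the force and the opening at its end, in the units of the state.
- r.get_state(): the state, without advancing time (a new reading comes with each control period).
- r.snapshot(name): name is "scene" or "top" or "wrist"; returns a dict with "pixels" (400x640x3 uint8, red, green, blue), "range_z" (400x640 float32, m along the optical axis (not along the pixel's ray), 0 where there is no reading), "K" (3x3 intrinsics, pixels), "position" and "attitude" of the camera in the world. Camera axes: x right, y up, looking along -z (the intrinsics and any distortion apply to the point x, -y, -z); pixel columns grow to the right and rows downward; lengths in m; the calibration is good to about 2 mm. A picture is of the moment at which its call begins.
- r.finish_job(): hands the job in, once; it reports no verdict.
The state is a dict: "clock": time; "q": joint angles; "qd": joint speeds; "joint_torque": joint torques, N m; "tool_pos": TCP position; "eef_rot": TCP orientation; "contact_force": force on the tool from outside, world axes, zero at the start; "moment": the same for the moment, N m; "opening": opening from 0.0 (shut) to 1.0 (fully open).
Only numpy, scipy, OpenCV 4.12 (cv2) and the standard library are available. Lean on these libraries where they do the work, as an engineer would, in place of code of your own. Each camera call takes 0.05 s, during which the arm holds its last target. There are 200 camera calls.

TASK

Fit the click wrench's ring right down over the hexagonal brass cap of the small steel pressure vessel and tighten the cap clockwise (seen from above) until the wrench clicks, that is until its handle visibly gives way and folds a little (about 6 degrees) against the head; stop there and never force the handle on to the end of its give. Then take the wrench off and lay it flat on the blue mat again, without disturbing the bottles, the timer or the dish.

Things in the scene. Friction and masses are not known exactly. Their poses are not given: they have to be found in the camera images.
- wrench: steel ring head of the loose click wrench (0.34 kg, 219 mm long): ring 14 mm thick, 53 mm wide outside, with a through hexagonal opening 37 mm across flats. Origin: centre of the opening, on the ring's underside; z up. The handle runs towards -x. The opening has flats facing +x and every 60 degrees from it. The wrench balances 106 mm from the ring's centre towards -x
- handle: the wrench's handle, running along its own -x. Origin: on the upright breakaway pivot, 37 mm to the -x side of the ring's centre and 15 mm above the ring's underside (the handle's centre line). Grey and black bar grip 22 mm wide and high from 36 to 144 mm from the pivot, then a yellow end knob 30 mm in diameter up to 156 mm. A spring holds it straight with the head
- grip (a point): point on the handle's centre line to hold it by, 107 mm from the ring's centre. A clockwise torque of 0.94 N m about the pivot (13.5 N pushed here, or less with a twist) makes the handle give clockwise against the head: the torque stops rising and stays steady while the handle folds, to a hard stop at 0.25 rad. It springs straight when let go; never gives counter-clockwise
- wrench_mid (a point): point on the wrench 80 mm from the ring's centre towards the handle, level with the ring's underside: the middle of the wrench's length
- cap: hexagonal brass screw cap, 34 mm across flats, flats 14 mm high, topped by a 7 mm high cone (33.6 narrowing to 23 mm diameter). It turns about its upright axis, never rises. Origin: on the axis, at the hexagon's underside, level with the vessel's flange (64 mm diameter) 50 mm above the table; flats face its +x and every 60 degrees. A fitted ring rests on the flange with about 0.37 rad of free play
- cap_mark (a point): point at the cap's +x flat, 17 mm from its axis, 14 mm above its origin, below the white line on the cone. The cap turns clockwise against about 0.35 N m until it seats, at an angle that cannot be seen, 0.3 to 0.6 rad on from its start, and is then stopped hard. The vessel (foot 90 mm in diameter) is fixed to the table
- mat: blue tool mat fixed on the table, 240 (x) by 100 (y) by 3 mm, the wrench lies on it at the start, the ring towards +x. Origin: centre of the underside
- reagent_bottle: white bottle, 39 mm diameter, 89 mm high, standing loose; origin: centre of the underside
- dropper: dropper bottle with blue liquid, 27 mm diameter, 60 mm high, standing loose; origin: centre of the underside
- timer: round white bench timer with a red knob, 62 mm diameter, 44 mm high, loose; origin: centre of the underside
- dish: flat pale round dish, 90 mm diameter, 16 mm high, loose; origin: centre of the underside
Things that resemble listed ones, but are neither listed nor needed, are in the scene too. Leave any purple look-alike of the wrench alone. There is more than one size of the part that bears cap; the job needs the larger.

How it is judged:
On the way, in this order (a step that is already met when the one before it is completed fails the run):
1. the ring is fitted fully down on the hexagonal cap (horizontal distance between wrench and cap below 0.005 m and z of wrench in the frame of cap below 0.006 m), for 0.1 s.
2. the wrench clicks on the fitted cap: its handle gives by more than 0.06 rad (angle between the x axis of handle and the x axis of wrench, either way round above 0.06 rad and horizontal distance between wrench and cap below 0.006 m and z of wrench in the frame of cap below 0.008 m), for 0.05 s.
At the end, for the whole second after the job is handed in: the wrench lies flat (within 0.12 rad), handle straight and at rest, on the mat with its middle within 60 mm of the mat's centre; the cap has been tightened and not turned back (its mark at least 4 mm from where it began) (horizontal distance between wrench_mid and mat below 0.06 m and z of wrench in the frame of mat below 0.01 m and angle between wrench's own z axis and vertical below 0.12 rad and linear speed of wrench below 0.02 m/s and angle between the x axis of handle and the x axis of wrench, either way round below 0.05 rad and distance of cap_mark from where it was at the start of the episode above 0.004 m); the robot touches nothing.
It fails at once if the handle is forced more than 0.18 rad over against the head (over-tightening past the click) (angle between the x axis of handle and the x axis of wrench, either way round above 0.18 rad).
It fails at once if the white bottle is moved by more than 30 mm or tipped (distance of reagent_bottle from where it was at the start of the episode above 0.03 m or angle between reagent_bottle's own z axis and vertical above 0.5 rad).
It fails at once if the dropper bottle is moved by more than 30 mm or tipped (distance of dropper from where it was at the start of the episode above 0.03 m or angle between dropper's own z axis and vertical above 0.5 rad).
It fails at once if the timer is moved by more than 30 mm (distance of timer from where it was at the start of the episode above 0.03 m).
It fails at once if the dish is moved by more than 30 mm (distance of dish from where it was at the start of the episode above 0.03 m).
It also fails if it takes over 72 s, if anything falls off the work surface, if the arm or the gripper's body presses on something with over 40 N, if the wrist force passes 120 N, or if a joint passes its speed limit or range.

## Working session

There is one attempt and no reset: what is moved stays moved. The work goes in short steps, Python scripts to look and compute and a shell command to move; the robot and the scene stay as the last step left them, time stands still between calls to the robot, and variables do not carry over. Pictures are saved under pics/ and viewed, about 8 in all and at most 12, crops included, and the job is handed in when it is done.

```bash
mkdir -p pics; ls
cat > h.py <<'E'
import numpy as np, cv2
from scipy.spatial.transform import Rotation as R
from plant import r
def att(s):
    a=np.array(s["attitude"],float)
    return a if a.shape==(3,3) else R.from_quat(a).as_matrix()
def pts(s):
    K=np.array(s["K"]);z=s["range_z"];h,w=z.shape
    u,v=np.meshgrid(np.arange(w),np.arange(h))
    P=np.stack([(u-K[0,2])/K[0,0]*z,-(v-K[1,2])/K[1,1]*z,-z],-1)
    return P@att(s).T+np.array(s["position"])
def ray(s,u,v,h):
    K=np.array(s["K"]);d=att(s)@np.array([(u-K[0,2])/K[0,0],-(v-K[1,2])/K[1,1],-1])
    p=np.array(s["position"]);return p+d*(h-p[2])/d[2]
def save(s,n,crop=None,f=1):
    im=s["pixels"][...,::-1]
    if crop: a,b,c,d=crop; im=im[b:d,a:c]
    cv2.imwrite("pics/"+n,cv2.resize(im,None,fx=f,fy=f,interpolation=cv2.INTER_CUBIC))
E
python3 - <<'E'
from h import *
import pickle
for n in("scene","top"):
    s=r.snapshot(n);save(s,n+"0.png");pickle.dump(s,open(n+".pkl","wb"))
    print(n,[k for k in s],s["position"],s["attitude"],s["K"])
print(r.get_state(),r.tips_ahead)
E
```

```text
pics
scene ['pixels', 'range_z', 'K', 'position', 'attitude'] [-0.00635104 -0.87634971  0.48389841] [ 0.50808959 -0.1638953  -0.28362234  0.79658124] [[387.45531222   0.         317.72860139]
 [  0.         387.45531222 198.15373948]
 [  0.           0.           1.        ]]
top ['pixels', 'range_z', 'K', 'position', 'attitude'] [ 0.35461453 -0.21703439  1.09903604] [-0.03949483  0.05729281  0.7129164  -0.69778786] [[368.04151118   0.         322.89770457]
 [  0.         368.04151118 194.33789014]
 [  0.           0.           1.        ]]
{'clock': 0.1, 'q': array([-1.07019784,  0.68987715, -0.1945248 ,  1.56620471,  0.15730026,
        0.90248797, -0.21509506]), 'qd': array([-0.00134045, -0.00168195, -0.00016163, -0.00184827, -0.00201157,
        0.00033335, -0.00139011]), 'joint_torque': array([-3.70108217e-03, -5.28499496e+01, -1.27160825e+00, -1.53840494e+01,
       -5.25778311e-02,  1.96609850e-03,  3.94370420e-05]), 'tool_pos': array([0.28107038, 0.55765723, 0.25701407]), 'eef_rot': array([ 2.31246590e-01,  9.72894848e-01, -7.82834002e-04, -1.28316144e-04]), 'contact_force': array([0.33400439, 0.6058242 , 0.00245379]), 'moment': array([-0.02528733,  0.00501799, -0.0443674 ]), 'opening': 0.9982086439295952} 0.019
```

View pics/top0.png

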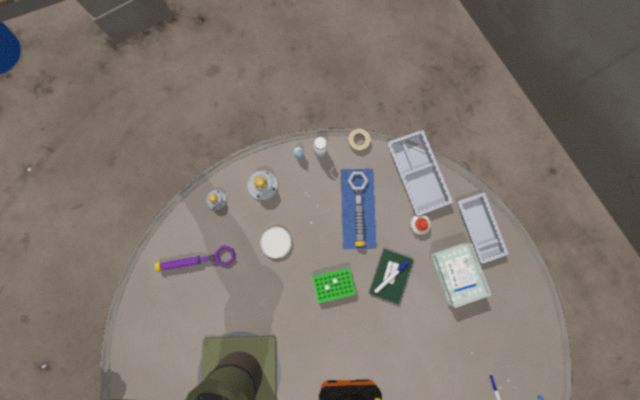

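View pics/scene0.png

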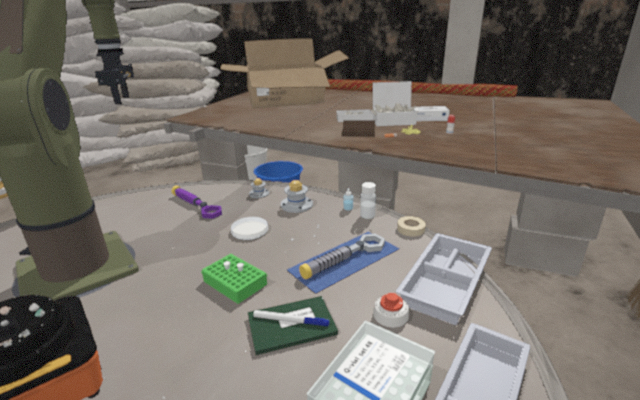

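Candidates in the top picture: for the wrench, the steel one on the blue mat (ring 358,180, yellow knob 360,243) and a purple look-alike (195,260), which I leave alone. For the vessel, the larger at (262,184) and a smaller one at (216,200), so I take the larger. The white bottle is at (320,145), the dropper at (299,153), the dish at (276,243) and the timer at (421,225).

Run:
```python
from h import *
import pickle
s=pickle.load(open("top.pkl","rb"));P=pts(s);im=s["pixels"];hsv=cv2.cvtColor(im,cv2.COLOR_RGB2HSV)
def g(n,u,v,h): print(n,np.round(ray(s,u,v,h),3),"depth",np.round(P[v,u],3))
g("ring",358,180,.017);g("knob",360,243,.018);g("cap",261,182,.07);g("small",214,198,.05);g("bottle",320,145,.089);g("dropper",299,153,.06);g("dish",276,243,.016);g("timer",421,225,.044);g("tape",359,139,.02);g("table",300,210,0);g("traywall",412,190,.04);g("greenblock",335,285,.03)
m=cv2.inRange(hsv,(100,100,40),(125,255,255));m[:160]=0;m[260:]=0;m[:,:330]=0;m[:,385:]=0
q=np.argwhere(m>0);rr=cv2.minAreaRect(q[:,::-1].astype(np.float32));print("mat",rr,ray(s,*rr[0],.003))
for c in cv2.boxPoints(rr):print(ray(s,*c,.003).round(3))
y=cv2.inRange(hsv,(15,120,80),(35,255,255))
n,l,st,ce=cv2.connectedComponentsWithStats(y)
for i in range(1,n):
  if st[i,4]>15: print(st[i],ce[i].round(1),np.median(P[l==i],0).round(3))
save(s,"top_crop.png",(190,125,390,255),4)
```

```text
ring [ 0.545 -0.352  0.017] depth [ 0.547 -0.354  0.004]
knob [ 0.358 -0.351  0.018] depth [ 0.358 -0.349  0.033]
cap [ 0.535 -0.071  0.07 ] depth [ 0.534 -0.071  0.074]
small [0.495 0.066 0.05 ] depth [0.495 0.066 0.049]
bottle [ 0.634 -0.239  0.089] depth [ 0.633 -0.239  0.093]
dropper [ 0.62  -0.179  0.06 ] depth [ 0.624 -0.178  0.042]
dish [ 0.363 -0.106  0.016] depth [ 0.363 -0.107  0.019]
timer [ 0.405 -0.526  0.044] depth [ 0.405 -0.525  0.045]
tape [ 0.67  -0.359  0.02 ] depth [ 0.675 -0.361  0.005]
table [ 0.46  -0.177  0.   ] depth [ 0.46  -0.177  0.003]
traywall [ 0.508 -0.507  0.04 ] depth [ 0.514 -0.517  0.002]
greenblock [ 0.241 -0.274  0.03 ] depth [ 0.24  -0.275  0.016]
mat ((357.913330078125, 208.4202880859375), (78.09889221191406, 31.680843353271484), 87.61405944824219) [ 0.46074142 -0.35044965  0.003     ]
[ 0.579 -0.302  0.003]
[ 0.581 -0.398  0.003]
[ 0.346 -0.398  0.003]
[ 0.344 -0.304  0.003]
[255 177  11  11  88] [259.9 181.8] [ 0.535 -0.067  0.07 ]
[210 195   7   7  36] [212.8 197.9] [0.495 0.07  0.047]
[355 241  10   5  42] [359.5 243. ] [ 0.358 -0.348  0.031]
[155 262   6  10  45] [157.5 266.6] [0.304 0.227 0.028]
```

View pics/top_crop.png

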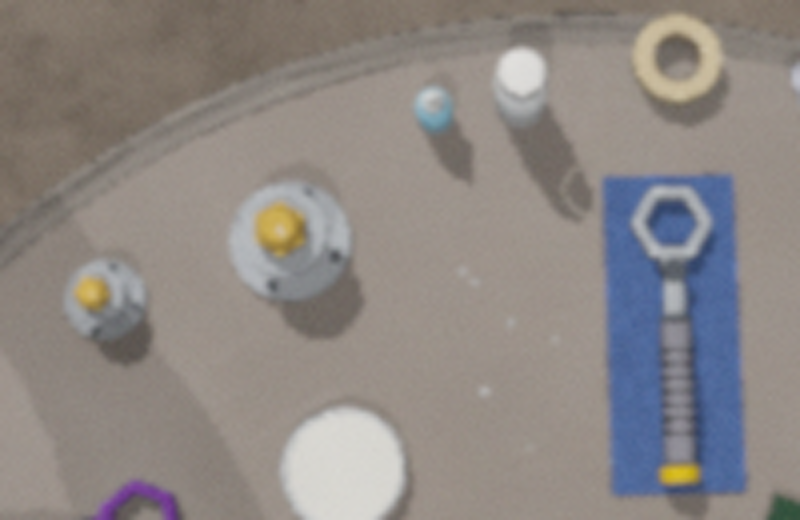

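The crop confirms the choice: the steel wrench with ring at about (0.545,-0.352) and yaw near 0, and the larger vessel at about (0.535,-0.069). I'll first go near the vessel for a close look on the way.

```bash
for i in 1 2; do :; done
python3 -m inch '[[1,-1,0,-1,88],[1,-1,0,-1,88],[1,-1,0,-1,88],[1,-1,0,-1,88],[1,-1,0,-1,88]]'
python3 -m inch '[[0.5,-1,0,-1,88],[0.5,-1,0,-1,88],[0.5,-1,0,-1,88],[0.5,-1,0,-1,88],[0,-1,0,-1,88]]'
python3 -m inch '[[0,-1,0,-1,88],[0,-1,0,-1,88],[0,-1,0,-1,88],[0,-1,0,-1,88],[0,-1,0,-1,88]]'
python3 -m inch '[[0,-1,0,-1,88],[0,-1,0,-1,88],[0,-1,0,-1,88],[0,-1,0,-1,88],[0,-1,0,-1,88]]'
python3 -m inch '[[0,-1,0,-1,88],[0,-1,0,-1,88],[0,-1,0,-1,88],[0,-1,0,-1,88],[0,-1,0,-1,88]]'
python3 -m inch '[[0,0,0,-0.5,88],[0,0,0,0,88]]'
python3 - <<'E'
from h import *
import pickle
s=r.snapshot("wrist");save(s,"w1.png");pickle.dump(s,open("w1.pkl","wb"))
st=r.get_state();print(st["q"].round(2),s["position"],att(s).round(2),s["K"][0])
E
```

```text
clock: 0.6
tool_pos: [0.407, 0.4318, 0.2574]
eef_rot: [0.477, 0.879, -0.0, -0.0]
contact_force: [0.7, 1.4, 0.4]
opening: 0.995
clock: 1.1
tool_pos: [0.4578, 0.3066, 0.2575]
eef_rot: [0.689, 0.725, 0.0, 0.001]
contact_force: [-0.7, -0.5, 0.3]
opening: 0.999
clock: 1.6
tool_pos: [0.4559, 0.1822, 0.2575]
eef_rot: [0.853, 0.523, -0.0, -0.0]
contact_force: [-0.2, 0.1, -0.6]
opening: 0.997
clock: 2.1
tool_pos: [0.4559, 0.0572, 0.2576]
eef_rot: [0.959, 0.284, -0.0, -0.0]
contact_force: [-0.1, 0.2, -0.3]
opening: 1.0
clock: 2.6
tool_pos: [0.456, -0.0677, 0.2576]
eef_rot: [1.0, 0.026, -0.0, -0.0]
contact_force: [0.7, 0.4, -0.8]
opening: 1.004
clock: 2.8
tool_pos: [0.456, -0.0674, 0.2575]
eef_rot: [1.0, 0.001, -0.0, 0.0]
contact_force: [0.2, -0.3, 0.6]
opening: 0.998
[-0.28  0.53  0.5   2.06 -0.41  0.65 -1.06] [ 0.53478521 -0.06778145  0.38405839] [[ 0.    0.95  0.3 ]
 [-1.    0.    0.  ]
 [ 0.   -0.3   0.95]] [317.96274448   0.         314.91679891]
```

View pics/w1.png

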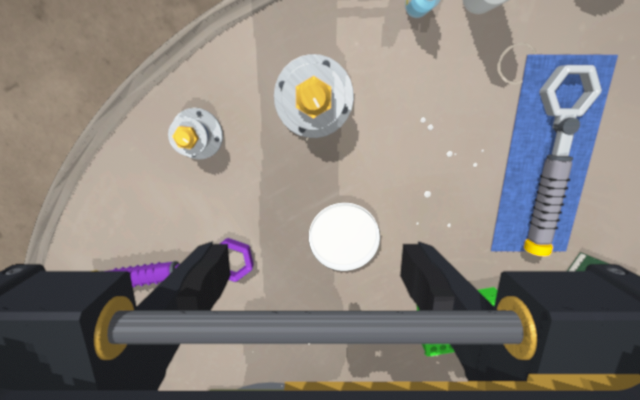

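The wrist view shows the large vessel's cap at (313,97), the small one at (187,137), the purple ring at (237,260), and the wrench ring at (572,90) with its knob at (539,247). I'll descend for a close-up of the cap.

```bash
python3 -m inch '[[0,0,-1,0,88],[0,0,-1,0,88],[0,0,-1,0,88],[0,0,-1,0,88],[0,0,0,0,88]]'
python3 - <<'E'
from h import *
import pickle
s=r.snapshot("wrist");pickle.dump(s,open("w2.pkl","wb"))
P=pts(s);save(s,"w2.png",(240,30,390,180),5)
hsv=cv2.cvtColor(s["pixels"],cv2.COLOR_RGB2HSV)
y=cv2.inRange(hsv,(12,110,60),(38,255,255));y[260:]=0
n,l,st,ce=cv2.connectedComponentsWithStats(y)
for i in range(1,n):
  if st[i,4]>100:
    Q=P[l==i];print(st[i],ce[i].round(1),np.median(Q,0).round(4),np.percentile(Q[:,2],[5,25,50,75,95]).round(3))
i=1+np.argmax(st[1:,4]);Q=P[l==i]
F=Q[(Q[:,2]>.055)]
print(F.min(0),F.max(0))
E
```

```text
clock: 3.35
tool_pos: [0.4547, -0.0655, 0.1556]
eef_rot: [1.0, 0.004, -0.003, -0.001]
contact_force: [-0.1, -0.4, 0.9]
opening: 1.001
[ 291   62   52   62 2381] [316.3  92.2] [ 0.5372 -0.0661  0.0691] [0.063 0.065 0.069 0.07  0.071]
[118 133  38  32 870] [136.3 148.3] [0.4972 0.0672 0.0442] [0.036 0.042 0.044 0.046 0.047]
[ 0.51763959 -0.08308125  0.0614195 ] [ 0.55535429 -0.0496903   0.281773  ]
```

View pics/w2.png

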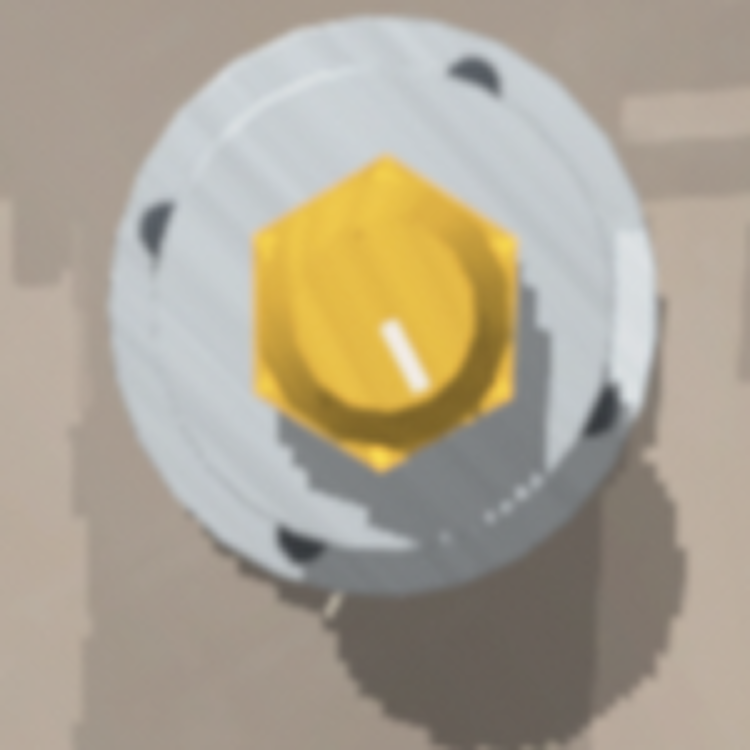

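The cap is clear: hexagon corners point to ±x and flats to ±y, with the white line pointing down and to the right. That means the wrench yaw must be about ±30°, and I choose +30° because it leaves free sweep clockwise. Now over to the wrench.

```bash
python3 -m inch '[[0,-1,0,0,88],[0,-1,0,0,88],[0,-1,0,0,88],[0,-1,0,0,88],[0,-1,0,0,88]]'
python3 -m inch '[[0,-1,0,0,88],[0,-1,0,0,88],[0,-1,0,0,88],[0,-1,0,0,88],[0,-1,0,0,88]]'
python3 -m inch '[[-0.4,-0.7,0,0,88],[-0.4,-0.7,0,0,88],[0,0,0,0,88]]'
python3 - <<'E'
from h import *
import pickle
s2=pickle.load(open("w2.pkl","rb"))
C=[ray(s2,240+u/5,30+v/5,.064)[:2] for u,v in((385,155),(518,240),(515,395),(383,470),(253,390),(253,240))]
C=np.array(C);c=C.mean(0);a=np.degrees(np.arctan2(*(C-c).T[::-1]))%60
print("cap",c,a.round(1),np.linalg.norm(C-c,axis=1).round(4))
s=r.snapshot("wrist");pickle.dump(s,open("w3.pkl","wb"))
P=pts(s);save(s,"w3.png")
st=r.get_state();print(st["tool_pos"],st["q"].round(2))
# wrench: points above the mat, near it
x,y,z=P[...,0],P[...,1],P[...,2]
m=(z>.008)&(z<.045)&(x>.3)&(x<.6)&(abs(y+.35)<.045)
ring=m&(x>.515)
q=P[ring];print("ring",q.shape,q.min(0).round(4),q.max(0).round(4))
(rc,rr)=cv2.minEnclosingCircle(q[:,:2].astype(np.float32));print(rc,rr)
for a in(.40,.42,.44,.46):
  t=P[m&(abs(x-a)<.008)]
  if len(t):print(a,np.percentile(t[:,1],[3,97]).round(4),t[:,2].max().round(3))
E
```

```text
clock: 3.9
tool_pos: [0.457, -0.1928, 0.1593]
eef_rot: [1.0, 0.003, 0.001, 0.0]
contact_force: [0.9, -0.5, 0.4]
opening: 0.996
clock: 4.4
tool_pos: [0.4568, -0.3179, 0.1595]
eef_rot: [1.0, 0.003, 0.001, 0.001]
contact_force: [0.3, 0.1, -0.9]
opening: 0.999
clock: 4.7
tool_pos: [0.4349, -0.3551, 0.1596]
eef_rot: [1.0, 0.0, 0.0, 0.002]
contact_force: [0.1, -1.0, 0.2]
opening: 0.996
cap [ 0.53644923 -0.06678456] [ 0.3 59.1  0.9 59.9 58.1  1.3] [0.0194 0.0195 0.0198 0.0194 0.0195 0.0193]
[ 0.43607769 -0.35287124  0.15912787] [ 0.42  0.77  0.3   1.87 -0.4   0.56 -0.58]
ring (2369, 3) [ 0.5152 -0.3808  0.008 ] [ 0.5702 -0.3219  0.0252]
(0.5438754558563232, -0.3513537347316742) 0.03003043867647648
0.4 [-0.3608 -0.3404] 0.031
0.42 [-0.3615 -0.3407] 0.03
0.44 [-0.3614 -0.3409] 0.031
0.46 [-0.3613 -0.3405] 0.031
```

View pics/w3.png

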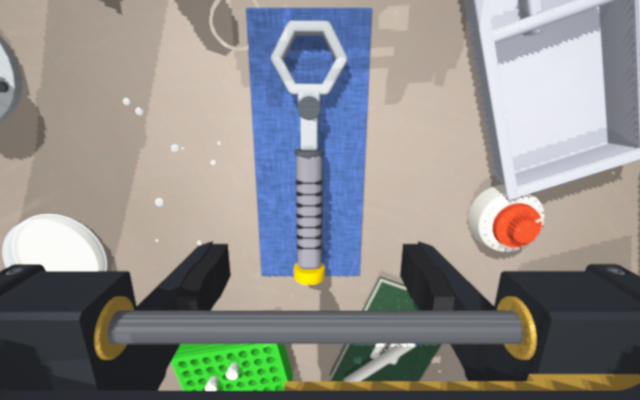

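The wrench lies straight along x, with the ring at (308,57) and the knob at (309,273). It measures as ring centre (0.544,-0.351) and handle line y=-0.351. The cap measures as centre (0.5364,-0.0668), corner radius 19.5 mm against 19.6 expected. Descending to grip.

```bash
python3 -m inch '[[0,0.08,-1,0,60],[0,0,-1,0,60],[0,0,-1,0,60],[0,0,-1,0,60],[0,0,-1,0,60]]'
python3 -m inch '[[0,0,-0.3,0,60],[0,0,0,0,60]]'
```

```text
clock: 5.25
tool_pos: [0.4381, -0.3479, 0.0325]
eef_rot: [1.0, 0.004, 0.001, -0.0]
contact_force: [-0.3, -0.5, -0.5]
opening: 0.681
clock: 5.45
tool_pos: [0.4368, -0.3483, 0.0249]
eef_rot: [1.0, 0.003, -0.0, -0.001]
contact_force: [-0.0, 0.1, 0.6]
opening: 0.683
```

```bash
python3 -m inch '[[0,-0.1,0.04,0,60],[0,0,0,0,10],[0,0,0,0,10],[0,0,0,0,10],[0,0,0,0,10]]' 45
python3 -m inch '[[0,0,0,0,10],[0,0,0.5,0,10],[0,0,1,0,10],[0,0,1,0,10],[0,0,0.5,0,10]]'
python3 -m inch '[[0,0,0.5,0,10],[0,0,0,0,10]]'
python3 - <<'E'
from h import *
s=r.snapshot("wrist");P=pts(s);st=r.get_state();print(st["tool_pos"],st["contact_force"],st["moment"])
x,y,z=P[...,0],P[...,1],P[...,2]
m=(z>.06)&(z<.14)&(x>.515)&(x<.6)&(abs(y+.35)<.06)
q=P[m];print(len(q),q.min(0),q.max(0),cv2.minEnclosingCircle(q[:,:2].astype(np.float32)),np.polyfit(q[:,0],q[:,2],1))
save(s,"w4.png")
E
```

```text
clock: 5.95
tool_pos: [0.4364, -0.3524, 0.0266]
eef_rot: [1.0, 0.002, 0.0, 0.0]
contact_force: [0.5, 1.2, 0.4]
opening: 0.346
clock: 6.45
tool_pos: [0.4367, -0.353, 0.1034]
eef_rot: [1.0, 0.002, 0.001, 0.001]
contact_force: [-0.1, -0.8, -3.4]
opening: 0.246
clock: 6.65
tool_pos: [0.4368, -0.3528, 0.115]
eef_rot: [1.0, 0.002, 0.001, 0.001]
contact_force: [-0.6, -0.2, -4.6]
opening: 0.243
[ 0.43642377 -0.35237809  0.11404266] [ 1.17347552  1.30447534 -4.55820721] [ 0.01579396  0.09429518 -0.00981729]
5950 [ 0.51510879 -0.38278973  0.09160127] [ 0.55424881 -0.32327439  0.11493631] ((0.543501615524292, -0.3530294597148895), 0.029856489971280098) [-0.08749973  0.15157458]
```

```bash
python3 -m inch '[[0,0.7,0.5,0.5,10],[0,0.8,0,0.5,10],[0,0.8,0,0.5,10],[0,0.8,0,0.5,10],[0,0.8,0,0.5,10]]'
python3 -m inch '[[0.06,0.8,0,0.5,10],[0.06,0.8,0,0.5,10],[0.06,0.8,0,0.5,10],[0.06,0.8,0,0.5,10],[0.06,0.8,0,0.5,10]]'
python3 -m inch '[[0,0.8,0,0,10],[0,0.4,0,0,10],[0,0,0,0,10],[0,0,0,0,10]]'
python3 - <<'E'
from h import *
import pickle
s=r.snapshot("wrist");P=pts(s);st=r.get_state();print(st["tool_pos"],st["q"].round(2),R.from_quat(st["eef_rot"]).as_matrix()[:,:2].round(4))
save(s,"w5.png");pickle.dump(s,open("w5.pkl","wb"))
x,y,z=P[...,0],P[...,1],P[...,2]
m=(z>.085)&(z<.14)&(np.hypot(x-.536,y+.067)<.045)
q=P[m];print(len(q),q.min(0),q.max(0),q.mean(0))
E
```

```text
clock: 7.2
tool_pos: [0.4357, -0.2537, 0.1254]
eef_rot: [0.991, 0.134, -0.001, -0.0]
contact_force: [0.1, -0.3, -4.0]
opening: 0.246
clock: 7.7
tool_pos: [0.4435, -0.1536, 0.1257]
eef_rot: [0.965, 0.262, -0.0, -0.0]
contact_force: [0.4, -0.3, -4.5]
opening: 0.245
clock: 8.1
tool_pos: [0.4438, -0.1257, 0.1261]
eef_rot: [0.965, 0.261, -0.0, 0.001]
contact_force: [0.1, 0.6, -3.8]
opening: 0.243
[ 0.44379314 -0.12610734  0.12619252] [ 0.09  0.74  0.14  2.17 -0.36  0.25 -0.5 ] [[ 8.645e-01  5.026e-01]
 [ 5.026e-01 -8.645e-01]
 [-4.000e-04  1.200e-03]]
7456 [ 0.4965406  -0.09976104  0.10321083] [ 0.55568666 -0.04566412  0.12633057] [ 0.52274692 -0.08049092  0.11751929]
```

View pics/w5.png

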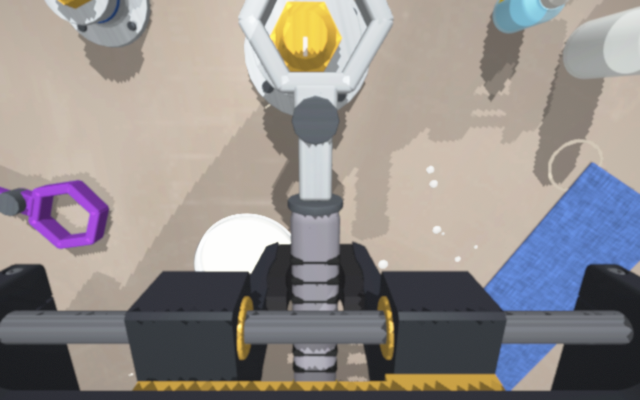

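The picture shows the held ring above the cap at (305,38), with the hexagons parallel. The ring's side corners are near (240,14) and (392,14).

Run:
```python
from h import *
import pickle
s=pickle.load(open("w5.pkl","rb"));P=pts(s);im=s["pixels"]
x,y,z=P[...,0],P[...,1],P[...,2]
m=((z>.1)&(z<.125)&(np.hypot(x-.536,y+.067)<.045)).astype(np.uint8)
for v in range(0,36,4):
  u=np.flatnonzero(m[v]); print(v,u.min(),u.max(),end=" | ")
print()
d=np.array([.8645,.5026]);n=np.array([-d[1],d[0]]);t=np.array([.4438,-.1261])
top=P[(m>0)&(z>.110)]
for v in range(6,24,2):
  u=np.flatnonzero(m[v]);a,b=ray(s,u.min(),v,.117)[:2],ray(s,u.max(),v,.117)[:2];c=(a+b)/2-t
  print(v,np.linalg.norm(a-b).round(4),(c@d).round(4),(c@n).round(4))
# height of ring along its axis
al=(top[:,:2]-t)@d
for a in(.082,.088,.105,.11):
  k=abs(al-a)<.003;print(a,np.median(top[k,2]) if k.any() else None)
hsv=cv2.cvtColor(im,cv2.COLOR_RGB2HSV);yy=cv2.inRange(hsv,(12,110,60),(38,255,255));yy[120:]=0;yy[:,:200]=0
ys=np.argwhere(yy>0);print("cap px",ys.min(0),ys.max(0))
for v in(20,30,38,44,50,56,60,64,68):
  u=np.flatnonzero(yy[v]);
  if len(u):
    a,b=ray(s,u.min(),v,.064)[:2],ray(s,u.max(),v,.064)[:2];c=(a+b)/2-t;print(v,u.min(),u.max(),np.linalg.norm(a-b).round(4),(c@d).round(4),(c@n).round(4))
```

```text
0 245 385 | 4 243 387 | 8 241 388 | 12 240 390 | 16 238 392 | 20 239 391 | 24 239 391 | 28 241 389 | 32 243 387 | 
6 0.0547 0.1118 -0.0003
8 0.0552 0.1112 -0.0001
10 0.0561 0.1105 -0.0001
12 0.0565 0.1099 -0.0003
14 0.0574 0.1092 -0.0003
16 0.0582 0.1085 -0.0003
18 0.0583 0.1078 -0.0003
20 0.0577 0.1072 -0.0003
22 0.0585 0.1065 -0.0003
0.082 0.11669659041212756
0.088 0.11618914155365806
0.105 0.11614870010897715
0.11 0.11596561196071353
cap px [  0 270] [ 70 502]
20 278 332 0.0285 0.1183 0.0049
30 273 337 0.0341 0.1136 0.005
38 271 340 0.037 0.1097 0.0047
44 275 338 0.0339 0.1068 0.0042
50 279 335 0.0303 0.1039 0.004
56 282 331 0.0267 0.1009 0.0043
60 284 329 0.0246 0.0989 0.0043
64 286 327 0.0225 0.0969 0.0043
68 289 324 0.0193 0.0948 0.0043
```

The cap re-measures at (0.5366,-0.0669), agreeing with the first look. The ring is level and needs +5.4 mm in y.

```bash
python3 -m inch '[[0,0.22,0,0,10],[0,0,0,0,10],[0,0,-0.5,0,10],[0,0,-0.5,0,10],[0,0,0,0,10]]'
python3 -m inch '[[0,0,-0.2,0,10],[0,0,-0.2,0,10],[0,0,-0.1,0,10],[0,0,0,0,10]]'
```

```text
clock: 8.65
tool_pos: [0.4431, -0.1194, 0.1003]
eef_rot: [0.965, 0.261, -0.001, -0.0]
contact_force: [-0.2, -0.3, -3.3]
opening: 0.241
clock: 9.05
tool_pos: [0.4437, -0.1193, 0.0886]
eef_rot: [0.965, 0.261, -0.0, -0.0]
contact_force: [0.5, 0.5, -3.6]
opening: 0.247
```

```bash
python3 -m inch '[[0,-0.05,0,0,10],[0,0,-0.1,0,10],[0,0,-0.1,0,10],[0,0,0,0,10]]'
python3 -m inch '[[0,0,-0.1,0,10],[0,0,-0.1,0,10],[0,0,0,0,10]]'
```

```text
clock: 9.45
tool_pos: [0.4436, -0.1205, 0.0835]
eef_rot: [0.965, 0.261, -0.0, -0.0]
contact_force: [0.5, -0.3, -4.6]
opening: 0.248
clock: 9.75
tool_pos: [0.4436, -0.1205, 0.0784]
eef_rot: [0.965, 0.261, -0.0, -0.0]
contact_force: [-1.3, -0.1, -3.5]
opening: 0.248
```

Underside is now at about 0.055, over the hexagon with no contact force. Lowering onto the flange.

```bash
python3 -m inch '[[0,0,-0.1,0,10],[0,0,-0.06,0,10],[0,0,0,0,10]]'
python3 -m inch '[[0,0,-0.06,0,10],[0,0,0,0,10]]'
python3 -m inch '[[0,0,0,0,10],[0,0,0,0,10]]'
python3 - <<'E'
from h import *
s=r.snapshot("wrist");P=pts(s);st=r.get_state();print(st["tool_pos"],st["contact_force"],st["moment"])
x,y,z=P[...,0],P[...,1],P[...,2]
hsv=cv2.cvtColor(s["pixels"],cv2.COLOR_RGB2HSV)
m=(z>.056)&(z<.09)&(np.hypot(x-.536,y+.067)<.035)&(hsv[...,1]<70)
print(np.percentile(P[m][:,2],[10,30,50,70,90]).round(4)); save(s,"w6.png")
E
```

```text
clock: 10.05
tool_pos: [0.4437, -0.1206, 0.0745]
eef_rot: [0.965, 0.261, -0.0, -0.0]
contact_force: [0.1, -0.1, -3.1]
opening: 0.242
clock: 10.25
tool_pos: [0.4438, -0.1207, 0.0732]
eef_rot: [0.965, 0.261, 0.0, 0.0]
contact_force: [-0.2, -0.1, -2.2]
opening: 0.244
clock: 10.45
tool_pos: [0.4438, -0.1206, 0.0733]
eef_rot: [0.965, 0.261, 0.0, 0.0]
contact_force: [0.1, 0.2, -3.5]
opening: 0.245
[ 0.44382053 -0.12061564  0.07328331] [ 0.12537105 -0.39156538 -3.31315968] [-0.06465976  0.13551309  0.02428853]
[0.0625 0.0632 0.0637 0.0642 0.071 ]
```

The ring is fully down: its top is at 0.0637, so the underside is at about 0.05. Now sweeping clockwise on an arc about the cap. It can't seat before about 17° plus the play.

```bash
python3 -m inch '[[-0.107,0.197,0,-0.5,10],[-0.096,0.203,0,-0.5,10],[0,0,0,0,10]]' 50
python3 -m inch '[[-0.086,0.207,0,-0.5,10],[-0.075,0.212,0,-0.5,10],[0,0,0,0,10]]'
python3 -m inch '[[-0.063,0.215,0,-0.5,10],[-0.052,0.218,0,-0.5,10],[0,0,0,0,10]]'
python3 -c "
from h import *
st=r.get_state();print(st['tool_pos'],st['contact_force'],st['moment'],st['q'].round(2))"
```

```text
clock: 10.8
tool_pos: [0.4382, -0.1098, 0.0732]
eef_rot: [0.978, 0.21, -0.0, -0.0]
contact_force: [-0.5, 0.5, -2.9]
opening: 0.243
clock: 11.1
tool_pos: [0.4346, -0.0996, 0.0733]
eef_rot: [0.987, 0.16, -0.0, -0.0]
contact_force: [-1.4, 0.4, -3.0]
opening: 0.244
clock: 11.4
tool_pos: [0.4316, -0.0887, 0.0732]
eef_rot: [0.994, 0.108, -0.0, -0.0]
contact_force: [-1.2, 0.8, -2.3]
opening: 0.24
[ 0.43156838 -0.08872138  0.07322881] [-1.18791381  0.78419753 -2.28347347] [0.37837065 0.26045889 0.05918048] [ 0.07  0.84  0.05  2.25 -0.59  0.07 -0.67]
```

```bash
python3 -m inch '[[-0.041,0.221,0,-0.5,10],[0,0,0,0,10]]'
python3 - <<'E'
from h import *
s=r.snapshot("wrist");st=r.get_state();print(st['tool_pos'],st['contact_force'],st['moment'],st['q'].round(3));save(s,"w7.png",(160,0,480,240),2.5)
E
```

```text
clock: 11.6
tool_pos: [0.4305, -0.0833, 0.0732]
eef_rot: [0.997, 0.082, -0.0, -0.0]
contact_force: [-0.7, 1.6, -2.2]
opening: 0.247
[ 0.43053466 -0.08348434  0.07322208] [-1.18674871  2.49014182 -2.9502557 ] [0.50694502 0.28272641 0.16616123] [ 0.058  0.839  0.048  2.253 -0.621  0.063 -0.697]
```

View pics/w7.png

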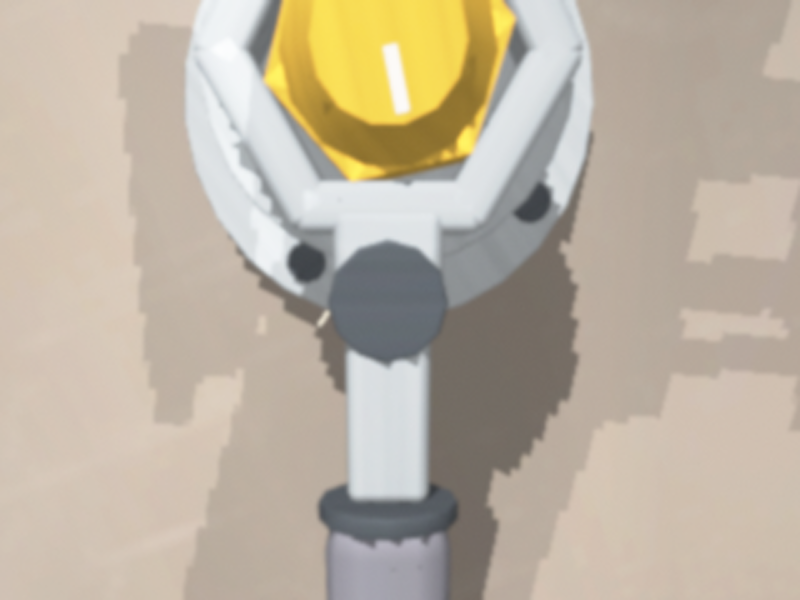

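The white line has turned about 8–10° with the cap, and the ring is bearing on the hexagon (cap corners at crop (355,180) and (515,20)). The handle is still straight. I'll add a fold measure: ring edge angle against hand yaw.

```bash
cat > fold.py <<'E'
from h import *
import sys
s=r.snapshot("wrist");st=r.get_state();P=pts(s)
X=R.from_quat(st["eef_rot"]).as_matrix()[:2,0];yaw=np.arctan2(X[1],X[0]);n=np.array([-X[1],X[0]])
hsv=cv2.cvtColor(s["pixels"],cv2.COLOR_RGB2HSV)
# ring centre from cap estimate
c=np.array([.5366,-.0668]);D=P[...,:2]-c
al=D@X;la=D@n
m=(P[...,2]>.0575)&(P[...,2]<.072)&(np.hypot(al,la)<.036)&(hsv[...,1]<80)&~((al<-.015)&(abs(la)<.012))
m=cv2.morphologyEx(m.astype(np.uint8),cv2.MORPH_OPEN,np.ones((3,3)))
v,u=np.nonzero(m)
Q=np.array([ray(s,a,b,.064)[:2] for a,b in zip(u,v)])-c
Q=np.c_[Q@X,Q@n]*1000
h=cv2.approxPolyDP(cv2.convexHull(Q.astype(np.float32)),1.0,True)[:,0]
top=(np.array([ray(s,a,0,.064)[:2] for a in(100,500)])-c);topal=(top@X).min()*1000
z=0
for a,b in zip(h,np.roll(h,-1,0)):
    e=b-a;L=np.hypot(*e)
    if L<8 or min(a[0],b[0])>topal-3: continue
    z+=L*np.exp(6j*np.arctan2(e[1],e[0])); print("edge",a.round(1),b.round(1),np.degrees(np.arctan2(e[1],e[0])).round(1))
ang=np.angle(-z)/6
print("head-hand deg",np.degrees(ang).round(2),"(edges at 90 mod 60=flat facing x)")
w=cv2.inRange(hsv,(0,0,200),(180,60,255))
print("yaw",np.degrees(yaw).round(2),st["tool_pos"].round(4),"F",st["contact_force"].round(1),"M",st["moment"].round(2),"q6",st["q"][5].round(3),st["clock"])
if len(sys.argv)>1: save(s,sys.argv[1],(160,0,480,240),2.5)
E
python3 fold.py
```

```text
edge [ 0.2 29.8] [-21.8  18.2] -152.3
edge [-26.   14.3] [-25.6 -13.6] -89.2
edge [-25.6 -13.6] [ -1.2 -28.8] -31.8
edge [ -1.2 -28.8] [  6.5 -25.6] 22.4
head-hand deg -1.67 (edges at 90 mod 60=flat facing x)
yaw 9.42 [ 0.4306 -0.0835  0.0732] F [-1.1  2.  -2.4] M [0.61 0.33 0.2 ] q6 0.063 11.7
```

```bash
sed -i 's/L<8/L<15/' fold.py
python3 -m inch '[[-0.029,0.222,0,-0.5,10],[0,0,0,0,10]]' | grep -E "force|tool"; python3 fold.py
python3 -m inch '[[-0.01,0.112,0,-0.25,10],[-0.008,0.112,0,-0.25,10],[0,0,0,0,10]]'| grep -E "force|tool"; python3 fold.py
```

```text
tool_pos: [0.4298, -0.0777, 0.0732]
contact_force: [-2.2, 2.4, -2.9]
edge [-1.1 29.9] [-23.   17.5] -150.4
edge [-26.   14.4] [-26.  -13.1] -90.1
edge [-23.8 -15.8] [ -1.5 -28.7] -30.1
head-hand deg -0.19 (edges at 90 mod 60=flat facing x)
yaw 6.39 [ 0.4298 -0.078   0.0732] F [-1.6  3.2 -2.3] M [0.71 0.36 0.22] q6 0.058 11.95
tool_pos: [0.4293, -0.0723, 0.0732]
contact_force: [-2.4, 2.0, -1.2]
edge [-1.1 29.9] [-23.   17.5] -150.5
edge [-26.   14.4] [-25.3 -14.6] -88.6
edge [-25.3 -14.6] [ -1.2 -28.7] -30.2
head-hand deg 0.29 (edges at 90 mod 60=flat facing x)
yaw 3.26 [ 0.4293 -0.0723  0.0732] F [-2.2  2.3 -2.9] M [0.47 0.57 0.33] q6 0.054 12.3
```

```bash
python3 -m inch '[[-0.003,0.112,0,-0.25,10],[0,0,0,0,10]]' | grep -E "force"; python3 fold.py | tail -2
python3 -m inch '[[-0.003,0.112,0,-0.25,10],[0,0,0,0,10]]'| grep -E "force"; python3 fold.py|tail -2
```

```text
contact_force: [-1.7, 1.6, -2.5]
head-hand deg 0.93 (edges at 90 mod 60=flat facing x)
yaw 1.74 [ 0.4292 -0.0695  0.0732] F [-2.2  1.4 -2.2] M [0.5  0.66 0.27] q6 0.053 12.55
contact_force: [-4.0, 2.5, -3.0]
head-hand deg 0.92 (edges at 90 mod 60=flat facing x)
yaw 0.24 [ 0.4291 -0.0666  0.0732] F [-3.5  2.3 -1.9] M [0.56 0.72 0.29] q6 0.052 12.8
```

```bash
python3 -m inch '[[0.002,0.112,0,-0.25,10],[0,0,0,0,10]]' | grep -E "force"; python3 fold.py | tail -2
```

```text
contact_force: [-3.4, 1.3, -3.2]
head-hand deg 0.92 (edges at 90 mod 60=flat facing x)
yaw -1.26 [ 0.4292 -0.0638  0.0732] F [-4.3  2.2 -1.8] M [0.58 0.88 0.27] q6 0.052 13.05
```

```bash
python3 -m inch '[[0.006,0.112,0,-0.25,10],[0,0,0,0,10]]' | grep -E "force"; python3 fold.py | tail -2
```

```text
contact_force: [-4.4, 0.7, -2.9]
head-hand deg 0.77 (edges at 90 mod 60=flat facing x)
yaw -2.76 [ 0.4292 -0.0616  0.0732] F [-5.4  0.3 -3. ] M [0.13 1.02 0.54] q6 0.051 13.3
```

```bash
python3 -m inch '[[0.009,0.112,0,-0.25,10],[0,0,0,0,10]]' | grep -E "force"; python3 fold.py | tail -2
```

```text
contact_force: [-5.6, -1.8, -1.5]
head-hand deg 0.11 (edges at 90 mod 60=flat facing x)
yaw -4.29 [ 0.4293 -0.0596  0.0732] F [-4.9 -2.1 -1.9] M [-0.3   1.15  0.83] q6 0.051 13.55
```

```bash
python3 -m inch '[[0.014,0.112,0,-0.25,10],[0,0,0,0,10]]' | grep -E "force"; python3 fold.py | tail -2
```

```text
contact_force: [-6.2, -3.1, -2.2]
head-hand deg 1.74 (edges at 90 mod 60=flat facing x)
yaw -5.86 [ 0.4295 -0.0574  0.0732] F [-5.2 -3.  -1.3] M [-0.58  1.22  0.68] q6 0.051 13.8
```

The force has swung over and the hand moment is near 0.9 N m about the pivot, so the cap has likely seated. I'll go on with small steps about the pivot, watching the fold.

```bash
python3 -m inch '[[0.01,0.08,0,-0.25,10],[0,0,0,0,10]]' | grep -E "force"; python3 fold.py | tail -2
```

```text
contact_force: [-6.5, -3.2, -2.1]
head-hand deg 2.62 (edges at 90 mod 60=flat facing x)
yaw -7.36 [ 0.4297 -0.0555  0.0732] F [-6.9 -2.9 -1.6] M [-0.58  1.26  0.71] q6 0.051 14.05
```

```bash
python3 -m inch '[[0.01,0.08,0,-0.25,10],[0,0,0,0,10]]' | grep -E "force"; python3 fold.py w8.png
```

```text
contact_force: [-6.0, -3.7, -1.7]
edge [-2.7 29.9] [-26.6  13.3] -145.3
edge [-26.6  13.3] [-25.1 -13.4] -86.8
edge [-22.9 -17.8] [  0.7 -28.4] -24.4
head-hand deg 4.5 (edges at 90 mod 60=flat facing x)
yaw -8.87 [ 0.4299 -0.0536  0.0732] F [-6.  -3.8 -2. ] M [-0.56  1.28  0.7 ] q6 0.052 14.3
```

View pics/w8.png

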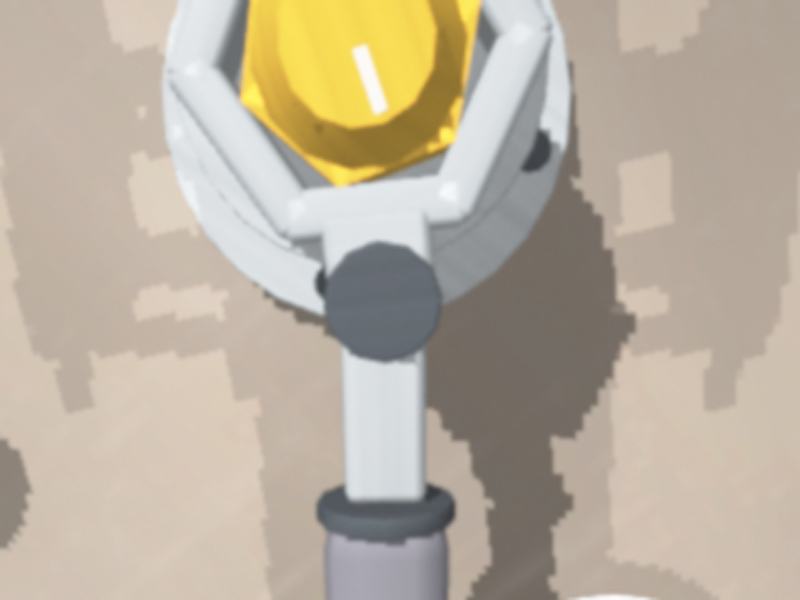

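The fold is visible: the ring is tilted about 4.5° against the handle and the force has plateaued. One more 1.5° step gives a sure click at about 6°, with the limit at 10.3°.

```bash
python3 -m inch '[[0.012,0.075,0,-0.25,10],[0,0,0,0,10]]' | grep -E "force"; python3 fold.py
```

```text
contact_force: [-6.2, -3.2, -1.5]
edge [-3.6 29.8] [-26.9  12.8] -143.9
edge [-26.9  12.8] [-24.7 -14.7] -85.3
edge [-21.6 -18.7] [  3.1 -28.5] -21.6
head-hand deg 6.38 (edges at 90 mod 60=flat facing x)
yaw -10.38 [ 0.4302 -0.0518  0.0732] F [-6.3 -3.9 -2. ] M [-0.63  1.31  0.66] q6 0.053 14.55
```

Clicked (fold about 6°, plateau held). Now back along the same path to relax the spring and centre in the free play.

```bash
python3 -m inch '[[-0.012,-0.075,0,0.25,10],[-0.01,-0.08,0,0.25,10],[-0.01,-0.08,0,0.25,10],[-0.014,-0.112,0,0.25,10],[-0.009,-0.112,0,0.25,10]]' | grep -E "force"
python3 -m inch '[[-0.006,-0.112,0,0.25,10],[-0.002,-0.112,0,0.25,10],[0.003,-0.112,0,0.25,10],[0.003,-0.112,0,0.25,10],[0.008,-0.112,0,0.25,10]]' | grep -E "force"
python3 -m inch '[[0.01,-0.112,0,0.25,10],[0.029,-0.222,0,0.5,10],[0,0,0,0,10]]' | grep -E "force"
python3 fold.py w9.png
```

```text
contact_force: [-3.9, 4.0, -3.2]
contact_force: [-2.4, 2.8, -3.6]
contact_force: [-1.1, 3.1, -3.6]
edge [ 0.  29.1] [-21.8  16.7] -150.3
edge [-24.9  13.6] [-24.9 -14. ] -89.9
edge [-23.3 -16.4] [  1.4 -29.5] -28.0
head-hand deg 0.62 (edges at 90 mod 60=flat facing x)
yaw 9.23 [ 0.4317 -0.0839  0.0733] F [-1.4  2.2 -2.7] M [0.43 0.36 0.24] q6 0.063 15.9
```

View pics/w9.png

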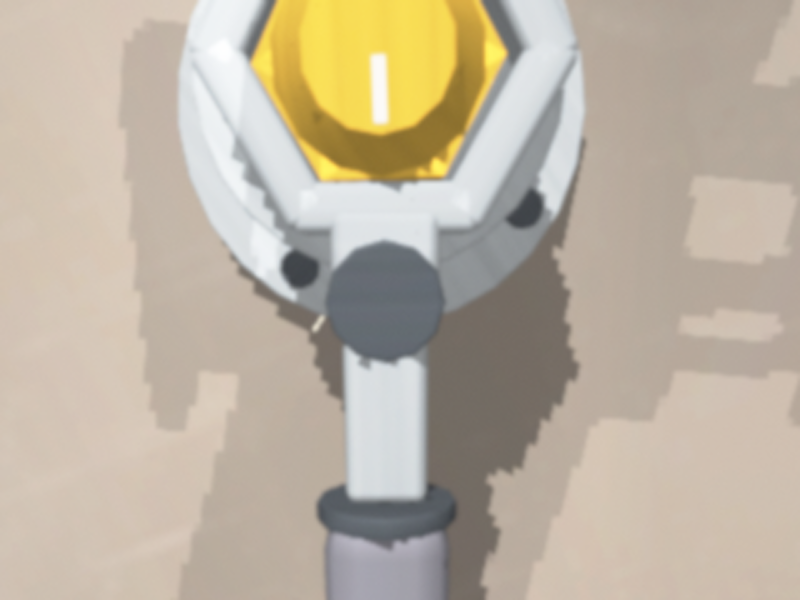

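The handle is straight, the ring is parallel around the cap, and the white line sits at about 188° against 207° at the start. Lifting off.

```bash
python3 -m inch '[[-0.05,0,0,0,10],[0,0,0.15,0,10],[0,0,0.2,0,10],[0,0,0.2,0,10],[0,0,0,0,10]]'
python3 -m inch '[[0,0,0.4,0,10],[0,0,0.5,0,10],[0,0,0.5,0,10],[0,0,0.5,0,10],[0,0,0,0,10]]'
```

```text
clock: 16.4
tool_pos: [0.4301, -0.0844, 0.0878]
eef_rot: [0.997, 0.08, 0.001, 0.001]
contact_force: [0.7, -0.1, -3.5]
opening: 0.244
clock: 16.9
tool_pos: [0.4302, -0.0843, 0.1356]
eef_rot: [0.997, 0.08, 0.001, 0.001]
contact_force: [-0.3, -0.1, -3.2]
opening: 0.243
```

```bash
python3 -m inch '[[0.06,-0.87,0,-0.33,10],[0.06,-0.9,0,-0.3,10],[0.06,-0.9,0,-0.3,10],[0.05,-0.9,0,-0.3,10],[0.05,-0.9,0,-0.3,10]]' | grep tool
python3 -m inch '[[0,-0.9,0,0,10],[0,-0.9,0,0,10],[0,-0.9,0,0,10],[0,-0.9,0,0,10],[0,-0.9,0,0,10]]' | grep tool
python3 -m inch '[[0,-0.9,0,0,10],[0,-0.8,0,0,10],[0,0,0,0,10]]'
python3 - <<'E'
from h import *
s=r.snapshot("wrist");P=pts(s);save(s,"w10.png");st=r.get_state();print(st["tool_pos"])
x,y,z=P[...,0],P[...,1],P[...,2]
m=(z>.09)&(z<.15)&(x>.515)&(abs(y+.35)<.06);q=P[m];print(q.min(0),q.max(0))
for a in(.52,.54,.55):
  k=m&(abs(x-a)<.004);print(a,np.median(z[k]))
E
```

```text
tool_pos: [0.4361, -0.1966, 0.1339]
tool_pos: [0.4359, -0.3088, 0.1336]
clock: 18.2
tool_pos: [0.4354, -0.3543, 0.134]
eef_rot: [1.0, -0.002, 0.0, 0.002]
contact_force: [-0.5, -1.7, -3.6]
opening: 0.245
[ 0.43562656 -0.35172437  0.1337858 ]
[ 0.51500058 -0.38526853  0.11110328] [ 0.55263833 -0.3256101   0.13284285]
0.52 0.12427652505150419
0.54 0.12404621728905284
0.55 0.12356879229208495
```

View pics/w10.png

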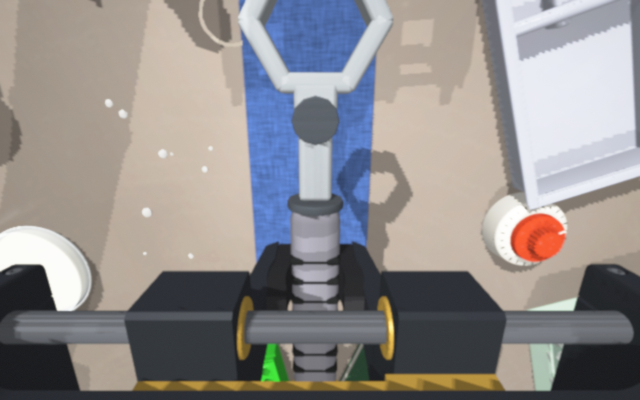

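The wrench hangs level and straight over the mat, with the pivot at (316,120) and the mat beneath. Lowering about 107 mm.

```bash
python3 -m inch '[[0,0,-0.9,0,10],[0,0,-0.9,0,10],[0,0,-0.9,0,10],[0,0,-0.9,0,10],[0,0,-0.3,0,10]]' | grep -E "tool|force"
python3 -m inch '[[0,0,-0.2,0,10],[0,0,0,0,10],[0,0,-0.12,0,10],[0,0,0,0,10]]'| grep -E "tool|force"
```

```text
tool_pos: [0.4356, -0.3478, 0.0346]
contact_force: [0.3, 0.8, -3.3]
tool_pos: [0.4368, -0.3506, 0.0295]
contact_force: [-0.1, 0.9, -3.9]
```

```bash
python3 -m inch '[[0,0,-0.08,0,10],[0,0,0,0,10]]'| grep -E "tool|force"
python3 -m inch '[[0,0,-0.06,0,10],[0,0,0,0,10],[0,0,0,0,10]]'| grep -E "tool|force"
```

```text
tool_pos: [0.4366, -0.3505, 0.0272]
contact_force: [-0.6, 0.2, -2.5]
tool_pos: [0.4367, -0.3507, 0.0264]
contact_force: [-1.3, 1.5, 6.3]
```

Contact with the mat (+6 N against −3.5 N hanging). Opening and retreating.

```bash
python3 -m inch '[[0,0,0.02,0,60],[0,0,0,0,60],[0,0,0,0,60],[0,0,0,0,60],[0,0,0,0,60]]'| grep -E "tool|force|open"
python3 -m inch '[[0,0,0.4,0,60],[0,0,0.8,0,60],[0,0,1,0,60],[0,0,1,0,60],[0,0,1,0,60]]'| grep -E "tool|force|open"
python3 -m inch '[[0,0,1,0,60],[0,0,0,0,60],[0,0,0,0,60]]'| grep -E "tool|force|open"
python3 - <<'E'
from h import *
s=r.snapshot("wrist");P=pts(s);save(s,"w11.png")
x,y,z=P[...,0],P[...,1],P[...,2]
m=(z>.008)&(z<.045)&(x>.3)&(x<.6)&(abs(y+.35)<.045)
for a in(.38,.42,.46,.50,.52,.545,.565):
  t=P[m&(abs(x-a)<.006)]
  if len(t):print(a,np.percentile(t[:,1],[3,97]).round(4),np.median(t[:,2]).round(4))
s=r.snapshot("top");P=pts(s)
for n,u,v in(("bottle",320,145),("dropper",299,153),("dish",276,243),("timer",421,225)):print(n,P[v,u].round(3))
E
```

```text
tool_pos: [0.4365, -0.3505, 0.0259]
contact_force: [0.1, 0.1, 0.4]
opening: 0.667
tool_pos: [0.4364, -0.3505, 0.1326]
contact_force: [0.2, -0.6, 0.8]
opening: 0.684
tool_pos: [0.4367, -0.3504, 0.1566]
contact_force: [0.7, 0.6, 0.3]
opening: 0.681
0.38 [-0.3612 -0.3405] 0.028
0.42 [-0.3615 -0.3401] 0.0281
0.46 [-0.3611 -0.3404] 0.028
0.5 [-0.3583 -0.3441] 0.0238
0.52 [-0.3671 -0.3347] 0.0168
0.545 [-0.3796 -0.3226] 0.0162
0.565 [-0.3693 -0.3329] 0.0162
bottle [ 0.634 -0.239  0.092]
dropper [ 0.625 -0.178  0.039]
dish [ 0.357 -0.187  0.8  ]
timer [ 0.405 -0.527  0.039]
```

View pics/w11.png

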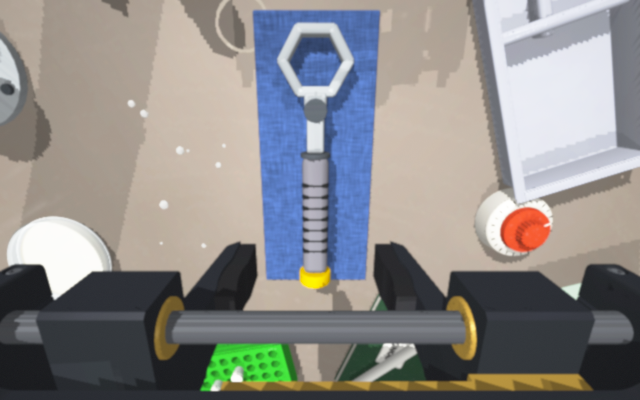

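The wrench lies flat, straight and centred on the mat (ring 316,58, knob 315,277). The gripper is clear, and the bottles, timer and dish are in place.

```bash
python3 -c "
from plant import r
print(r.finish_job())"
```

```text
the job is handed in; nothing more can be done
None
```

The cap is tightened to the click, and the wrench is back flat on the blue mat. I handed the job in at about 20 s of the 72 s allowed; the hand-in gives no verdict.

- **Fit:** I gripped the wrench at its grip point and lowered the ring over the larger vessel's cap. The ring's underside measured about 0.050 m, level with the flange.
- **Tightening:** I swept clockwise about the cap. It seated after about 20° of cap turn, which moves the mark about 6 mm against the 4 mm needed. The handle then folded about 6° (roughly 0.1 rad) at a steady torque, and I stopped there, short of the 0.18 rad limit.
- **Return:** I backed off into the free play until the handle was straight, lifted the wrench off and laid it on the mat.

**Last checks:**
- **Wrench:** it lies flat and straight, with its middle about 4 mm from the mat's centre, and nothing touches the gripper.
- **Bottles and timer:** they measured within 2 mm in plan of where they started.
- **Dish:** I could not measure it from above because the arm was in the way. The last wrist picture shows it standing in place.
- **Fold:** the angle is read from images to about ±1.5°, so the exact value is approximate.
- **Wrist force:** the readings were hard to interpret during the early sweep, so I relied on the images and the torque levelling off.
- **Joint 6:** it came close to its lower limit of 0.04, with a lowest reading of 0.051.

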